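# Spot the wagons on their own sidings

## Task

The three wagons have been left on one another's sidings: swap them round so that the box car stands on the siding with the goods shed, the log wagon on the siding with the log stack and the tank wagon on the siding with the storage tank, using the empty spare siding on the way. Stand each wagon upright on the rails, in line with them and in the middle of its track's length; either end may face the stop block. Leave the paint jars and the black canister where they stand.

Things in the scene. Friction and masses are not known exactly. Their poses are not given: they have to be found in the camera images.
- box_car: Dark red model box car, 153 mm long along its y, 49 mm wide along its x (sides to grasp about 46 mm apart, centred 2 mm to +x), 66 mm high, flat roof. Origin under its middle at the foot of the wheels, z up. Wheels do not turn. About 0.14 kg. Grip across x, 40 to 55 mm above the origin.
- log_wagon: Dark grey open model wagon with a load of logs, 110 mm long along its y with the couplings, 44 mm wide along its x, 40 mm high; sides reach from 9 to 37 mm above the origin. Origin under its middle at the foot of the wheels, z up. Wheels do not turn. About 0.09 kg. Grip across x, about 26 mm above the origin.
- tank_wagon: Light grey model tank wagon: a round tank 38 mm across and 96 mm long lying along its y, its axis 36 mm above the origin, with a small dome on top (61 mm high), on a dark frame 104 mm long (118 mm with the couplings). Origin under its middle at the foot of the wheels, z up. Wheels do not turn. About 0.12 kg. Grip across x, about 36 mm above the origin.
- shed_siding: Fixed plywood board 300 x 90 mm, level top 18 mm above the origin. Track 220 mm long along its x: two flush rails 32 mm apart in flat paving. Origin under the middle of the track, at the underside. Wooden stop block 21 mm high at x = 110 to 122 mm; beyond it, to x = 190 mm, a small goods shed with pitched roof, 68 mm above the origin: the box car's siding.
- timber_siding: Fixed plywood board 300 x 90 mm, level top 18 mm above the origin. Track 220 mm long along its x: two flush rails 32 mm apart in flat paving. Origin under the middle of the track, at the underside. Wooden stop block 21 mm high at x = 110 to 122 mm; beyond it, to x = 190 mm, a stack of six pale logs between stakes, 50 mm above the origin: the log wagon's siding.
- tank_siding: Fixed plywood board 300 x 90 mm, level top 18 mm above the origin. Track 220 mm long along its x: two flush rails 32 mm apart in flat paving. Origin under the middle of the track, at the underside. Wooden stop block 21 mm high at x = 110 to 122 mm; beyond it, to x = 190 mm, a grey round tank 36 mm across, 74 mm long, lying crosswise, 60 mm above the origin: the tank wagon's siding.
- spare_siding: Fixed plywood board 300 x 90 mm, level top 18 mm above the origin. Track 220 mm long along its x: two flush rails 32 mm apart in flat paving. Origin under the middle of the track, at the underside. Wooden stop block 21 mm high at x = 110 to 122 mm; beyond it, to x = 190 mm, no building, only a loose jar: the spare siding, its track empty at the start.
- green_jar: Paint jar with white lid and green band, 35 mm across, 45 mm high, loose, standing on the far end of the shed siding's board beside the shed. Origin at the centre of its foot. To be left alone.
- brown_jar: Paint jar with white lid and brown band, 35 mm across, 45 mm high, loose, standing on the far end of the spare siding's board. Origin at the centre of its foot. To be left alone.
- canister: Black film canister, 35 mm across, 54 mm high, loose, standing on the far end of the timber siding's board beside the logs. Origin at the centre of its foot. To be left alone.

How it is judged:
By the outcome, as a careful person would: the job done as asked, in the order asked, and still so for the second after the job is handed in, with the robot touching nothing.
It also fails if it takes over 96 s, if anything falls off the work surface, if the arm or the gripper's body presses on something with over 40 N, if the wrist force passes 120 N, or if a joint passes its speed limit or range.

## Robot

A 6-joint arm with a two-finger parallel gripper is mounted at the origin on the work surface; the furniture and walls round the work are solid. World frame = base frame: x ahead of the robot, y to its left, z up, the work surface at z = 0. Lengths are in m, angles in degrees, forces in N, time in s.
With the tool pointing down it reaches from about 0.35 to 0.975 m from the base axis. Payload 7.1 kg.
Tool frame: the origin (TCP) lies at the very end of the fingers, on their centre line; the grasp point (between the pads) lies env.hold_point_z behind it (env.hold_point_z is the distance from the TCP to the grasp point, in m); z points along the fingers, y is the direction in which the jaws open and shut (so a half turn about z gives the same grasp; the last joint's range is limited). The gripper opens to 88 mm and grips with 3 to 60 N. Pads are 20 mm wide; open, the fingers measure 115 mm over their backs; the gripper's body (75 mm by 178 mm) begins 61 mm behind the grasp point.
Start: joints at [70.13, 24.242, 93.386, -0, 62.372, -1.089], TCP at [0.201, 0.592, 0.223] pointing down, gripper open.
Joint ranges: [-172.04, 172.04], [-51.8, 120.97], [4.93, 147.93], [-75.15, 255.16], [6.16, 154.13], [-145.62, 145.62]. Speed limits (degrees/s): [136.94, 136.94, 172.46, 180, 180, 180].

## Interface

Orientations are given as [roll, pitch, yaw] about the fixed x, y, z axes, in that order (R = Rz(yaw) Ry(pitch) Rx(roll)).
In Python, from rig import telemetry, read_camera, camera_params, workorder, env gives the robot as it stands.
- The arm moves only by the shell command python3 -m pendant 'ROWS' [FORCE]. ROWS is JSON, a list of rows, each a list of 3 entries, a list of its own where there are three numbers: the turn, a rotation vector about the tool's x, y, z in degrees, then the shift along the tool's x, y, z in m, then the closure, from 0 (fully open) to 1 (shut). A call has 1 to 20 rows; each row is the pose to reach, as a shift and turn from the pose measured when the call began, along the tool's axes at that moment; what a row does not reach only later rows make up. A row lasts 1/10 s, in which the tool goes at most 50 mm and 8.59 degrees, less where a joint would pass 70% of its speed; a pose out of reach is approached as far as the arm can. A call with a gripper value outside its range is refused whole. The fingers move at their own pace and stop on an object; FORCE is the grip in N (left out, the last holds). Time passes only in rows, so rows that repeat a pose let the fingers close. It gives the time, the measured TCP pose, the force and the opening at its end, in the units of the state.
- telemetry.get_state(): the state, without advancing time (a new reading comes with each control period).
- read_camera(name): name is "scene" or "top" or "wrist"; returns the picture (480x640x3 uint8, red, green, blue); there is no depth.
- camera_params(name): a dict with "K" (3x3 intrinsics, pixels), "distortion" ([k1, k2, p1, p2, k3] as OpenCV has them; the pictures are not rectified), "position" and "orientation" of the camera in the world. Camera axes: x right, y down, z forward; pixel columns grow to the right and rows downward; lengths in m; the calibration is good to about 2 mm. A picture is of the moment at which its call begins: read the wrist's pose just before it. camera_params takes no time and is no camera call; for the wrist camera it gives the pose at the moment of the call.
- workorder.job_done(): hands the job in, once; it reports no verdict.
The state is a dict: "time": time; "joint_pos": joint angles; "joint_vel": joint speeds; "joint_torque": joint torques, N m; "position": TCP position; "ee_rot": TCP orientation; "contact_force": force on the tool from outside, world axes, zero at the start; "wrist_torque": the same for the moment, N m; "gripper_width": finger opening in m.
Only numpy, scipy, OpenCV 4.12 (cv2) and the standard library are available. Lean on these libraries where they do the work, as an engineer would, in place of code of your own. Each camera call takes 0.05 s, during which the arm holds its last target. There are 200 camera calls.

## Working session

There is one attempt and no reset: what is moved stays moved. The work goes in short steps, Python scripts to look and compute and a shell command to move; the robot and the scene stay as the last step left them, time stands still between calls to the robot, and variables do not carry over. Pictures are saved under pics/ and viewed, about 12 in all and at most 16, crops included, and the job is handed in when it is done.

```bash
mkdir -p pics; ls; python3 - <<'E'
from rig import telemetry, read_camera, camera_params, env
import cv2
s=telemetry.get_state(); print(s); print(env.hold_point_z)
for n in ("top","scene"):
    im=read_camera(n); cv2.imwrite(f"pics/{n}0.png",im[:,:,::-1]); print(n,camera_params(n))
print(camera_params("wrist"))
E
```

```text
pics
{'time': 0.0, 'joint_pos': array([ 7.01296554e+01,  2.42830311e+01,  9.34304283e+01,  1.53924689e-03,
        6.23729687e+01, -1.08946554e+00]), 'joint_vel': array([ 0.00064042, -0.01962644, -0.09675243, -0.11761914, -0.10088188,
       -0.03229443]), 'joint_torque': array([-1.25964747e-03, -5.44629014e+01, -2.73658669e+01,  6.43077702e-02,
        2.26819416e-02, -5.83485917e-05]), 'position': array([0.20100944, 0.59121445, 0.22192385]), 'ee_rot': array([-1.79913614e+02, -3.00573302e-03,  1.61218404e+02]), 'contact_force': array([-0.71816106, -0.08686349,  0.31947365]), 'wrist_torque': array([-0.04131982, -0.0283667 ,  0.03931982]), 'gripper_width': 0.08772133083464775}
0.0187
top {'K': array([[607.4968819 ,   0.        , 319.80988953],
       [  0.        , 607.4968819 , 235.30621916],
       [  0.        ,   0.        ,   1.        ]]), 'distortion': array([0.03087891, 0.        , 0.        , 0.        , 0.        ]), 'position': array([ 0.35659542, -0.20267533,  1.0429619 ]), 'orientation': array([-1.67803678e+02,  9.95678311e-03, -9.24154741e+01])}
scene {'K': array([[548.09313262,   0.        , 317.0251747 ],
       [  0.        , 548.09313262, 242.03036677],
       [  0.        ,   0.        ,   1.        ]]), 'distortion': array([-0.13766223,  0.        ,  0.        ,  0.        ,  0.        ]), 'position': array([0.23337041, 0.34708725, 0.77222959]), 'orientation': array([-139.21599481,    0.57349222, -148.5359897 ])}
{'K': array([[425.10414344,   0.        , 319.89957278],
       [  0.        , 425.10414344, 237.84050236],
       [  0.        ,   0.        ,   1.        ]]), 'distortion': array([-0.07145488,  0.        ,  0.        ,  0.        ,  0.        ]), 'position': array([0.13465888, 0.61297299, 0.38422568]), 'orientation': array([ 1.65286228e+02, -2.28753365e-02,  7.11802982e+01])}
```

View pics/top0.png

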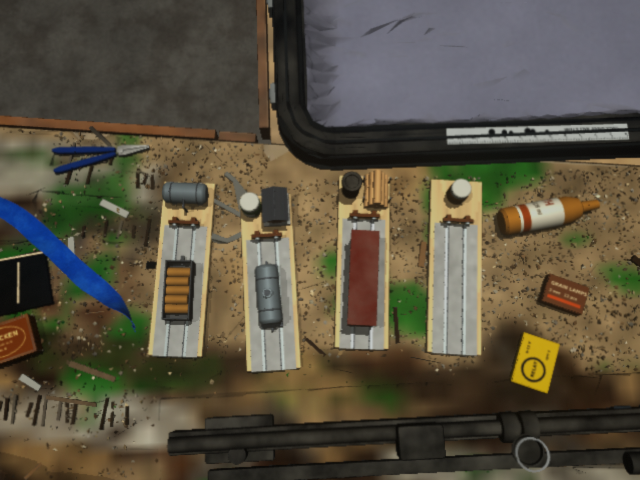

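View pics/scene0.png

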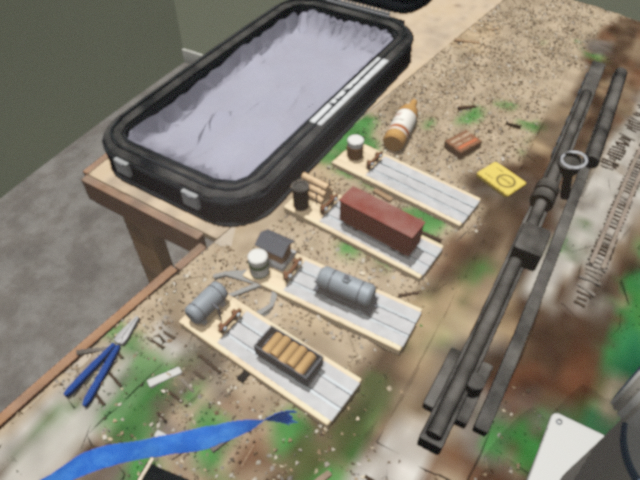

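The top view, left to right, shows the tank siding with the log wagon at (178,290), the shed siding with the tank wagon at (269,295), the timber siding with the box car at (362,278), and the empty spare siding at (455,270). The jars and canister stand at the far ends.

```bash
cat > h.py <<'E'
import numpy as np, cv2
from scipy.spatial.transform import Rotation as R
from rig import camera_params
def rays(cp,px):
    n=cv2.undistortPoints(np.array(px,float).reshape(-1,1,2),cp["K"],cp["distortion"]).reshape(-1,2)
    d=np.c_[n,np.ones(len(n))]@R.from_euler("xyz",cp["orientation"],degrees=True).as_matrix().T
    return np.array(cp["position"]),d
def plane(cp,px,z):
    o,d=rays(cp,px); return o+d*((z-o[2])/d[:,2])[:,None]
def tri(c1,p1,c2,p2):
    o1,d1=rays(c1,p1);o2,d2=rays(c2,p2);out=[]
    for a,b in zip(d1,d2):
        t=np.linalg.lstsq(np.c_[a,-b],o2-o1,rcond=None)[0]
        p,q=o1+a*t[0],o2+b*t[1]; out.append(np.r_[(p+q)/2,np.linalg.norm(p-q)])
    return np.array(out)
E
python3 - <<'E'
from h import *
np.set_printoptions(precision=4,suppress=True)
t=camera_params("top");s=camera_params("scene")
im=cv2.imread("pics/top0.png");hsv=cv2.cvtColor(im,cv2.COLOR_BGR2HSV)
B={"tank":[(149,356),(202,357),(163,183),(214,184)],"shed":[(247,372),(300,369),(242,195),(288,190)],"timber":[(336,349),(388,349),(340,175),(389,172)],"spare":[(428,354),(481,355),(432,180),(482,181)]}
for k,p in B.items():
    P=plane(t,p,.018)[:,:2]; n=(P[0]+P[1])/2;f=(P[2]+P[3])/2;u=(f-n)/np.linalg.norm(f-n)
    print(k,"len",np.linalg.norm(f-n),"w",np.linalg.norm(P[0]-P[1]),"centre",n+.11*u,"yaw",np.degrees(np.arctan2(u[1],u[0])),"near yaw",np.degrees(np.arctan2(*(P[0]-P[1])[::-1]))-90)
print(tri(t,[(149,356),(202,357),(300,369),(388,349)],s,[(325,422),(360,380),(421,317),(442,247)]))
# wagons
W={"log":((178,290),.03),"tank":((269,295),.055),"box":((362,278),.066)}
for k,(p,z) in W.items(): print(k,plane(t,[p],z))
m=cv2.inRange(hsv,(0,90,40),(8,255,160))|cv2.inRange(hsv,(172,90,40),(180,255,160))
c=max(cv2.findContours(m[220:340,330:400],0,1)[0],key=cv2.contourArea)+np.array([330,220])
r=cv2.minAreaRect(c);P=plane(t,cv2.boxPoints(r),.084);print(r,P)
E
```

```text
tank len 0.2977457256435063 w 0.08727631608944802 centre [0.4933 0.0272] yaw -3.878398870605797 near yaw -3.6381319578316464
shed len 0.3048014050873501 w 0.08715879566548901 centre [ 0.4639 -0.1237] yaw 1.3235244160672024 near yaw 0.6838406419730205
timber len 0.3044118713458242 w 0.08613720740012873 centre [ 0.4921 -0.2814] yaw -4.099584920560836 near yaw -2.3708034397504747
spare len 0.30049218616652984 w 0.08720627249907158 centre [ 0.4767 -0.437 ] yaw -5.965812099972397 near yaw -3.3286988632006143
[[ 0.3892  0.0795  0.0167  0.0059]
 [ 0.3817 -0.0072  0.0104  0.0015]
 [ 0.3538 -0.1692 -0.0059  0.0013]
 [ 0.3808 -0.3175  0.0098  0.0001]]
log [[0.492  0.0289 0.03  ]]
tank [[ 0.4741 -0.1246  0.055 ]]
box [[ 0.494  -0.2767  0.066 ]]
((362.77667236328125, 277.5085144042969), (29.047792434692383, 95.10883331298828), 1.7623909711837769) [[ 0.4192 -0.2474  0.084 ]
 [ 0.5712 -0.26    0.084 ]
 [ 0.5677 -0.3068  0.084 ]
 [ 0.4159 -0.2927  0.084 ]]
```

```bash
cat >> h.py <<'E'
def go(*targets):
    "print turn (deg) and shift from the present TCP pose for each target (x,y,z,yaw)"
    from rig import telemetry
    s=telemetry.get_state(); p=s["position"]; A=R.from_euler("xyz",s["ee_rot"],degrees=True)
    print("now",s["time"],p.round(4),s["ee_rot"].round(2),"w",round(s["gripper_width"],4),"F",s["contact_force"].round(1))
    for x,y,z,w in targets:
        B=R.from_euler("xyz",[180,0,w],degrees=True)
        print((x,y,z,w),"->",np.degrees((A.inv()*B).as_rotvec()).round(2).tolist(),A.inv().apply(np.array([x,y,z])-p).round(4).tolist())
E
python3 -c "
from h import *
go((.47,.028,.22,176.2))"
```

```text
now 0.1 [0.201  0.5913 0.222 ] [-179.92   -0.    161.22] w 0.088 F [-0.6  1.1  0.2]
(0.47, 0.028, 0.22, 176.2) -> [-0.08, -0.01, -14.98] [-0.436, -0.4467, 0.0026]
```

```bash
python3 -m pendant '[[[0,0,-8],[-0.1,-0.1,0],0],[[0,0,-15],[-0.436,-0.447,0],0],[[0,0,-15],[-0.436,-0.447,0],0],[[0,0,-15],[-0.436,-0.447,0],0],[[0,0,-15],[-0.436,-0.447,0],0],[[0,0,-15],[-0.436,-0.447,0],0],[[0,0,-15],[-0.436,-0.447,0],0],[[0,0,-15],[-0.436,-0.447,0],0],[[0,0,-15],[-0.436,-0.447,0],0],[[0,0,-15],[-0.436,-0.447,0],0],[[0,0,-15],[-0.436,-0.447,0],0],[[0,0,-15],[-0.436,-0.447,0],0],[[0,0,-15],[-0.436,-0.447,0],0],[[0,0,-15],[-0.436,-0.447,0],0],[[0,0,-15],[-0.436,-0.447,0],0],[[0,0,-15],[-0.436,-0.447,0],0],[[0,0,-15],[-0.436,-0.447,0],0],[[0,0,-15],[-0.436,-0.447,0],0],[[0,0,-15],[-0.436,-0.447,0],0],[[0,0,-15],[-0.436,-0.447,0],0]]' 20
python3 -c "
from h import *
from rig import read_camera
import pickle
c=camera_params('wrist');im=read_camera('wrist');cv2.imwrite('pics/w1.png',im[:,:,::-1]);pickle.dump(c,open('w1.pkl','wb'))
go((.49,.028,.2,176.2))"
```

```text
time: 2.1
position: [0.4698, 0.0281, 0.2227]
ee_rot: [-179.9, -0.0, 176.3]
contact_force: [-0.1, 0.3, -0.6]
gripper_width: 0.0875
now 2.15 [0.4698 0.028  0.2226] [-1.7992e+02 -2.0000e-02  1.7625e+02] w 0.0876 F [-0.6  0.2  0.7]
(0.49, 0.028, 0.2, 176.2) -> [-0.08, -0.02, 0.05] [-0.0201, 0.0014, 0.0226]
```

View pics/w1.png

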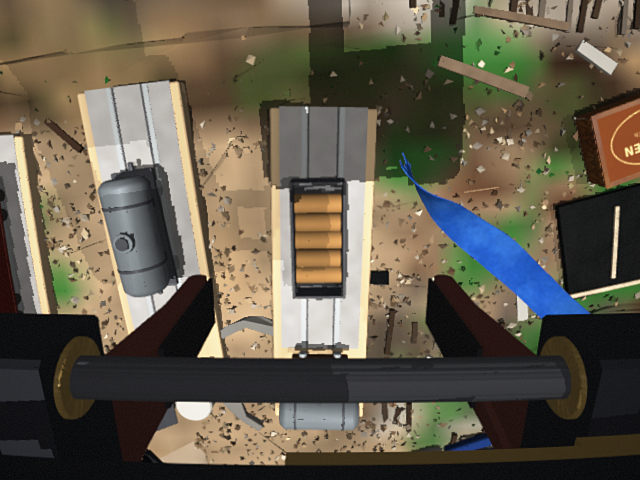

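The wrist view shows the log wagon with its rim from (294,179) to (345,298). The near end of the tank siding is at (271–377,108) with rails at x≈308/338, and the shed board's near end is at (80–172,90).

```bash
python3 - <<'E'
from h import *
import pickle
np.set_printoptions(precision=4,suppress=True)
c=pickle.load(open('w1.pkl','rb'))
im=cv2.imread('pics/w1.png')
crop=im[70:360,60:400]; cv2.imwrite('pics/w1c.png',cv2.resize(crop,None,fx=2,fy=2,interpolation=cv2.INTER_CUBIC))
print("log rim",plane(c,[(294,179),(345,178),(345,298),(294,297)],.055))
print("tank board near",plane(c,[(271,108),(377,110)],.018))
print("rails",plane(c,[(308,107),(338,107),(301,345),(334,345)],.018))
print("shed near",plane(c,[(80,95),(174,80)],.018))
E
```

```text
log rim [[0.438  0.0096 0.055 ]
 [0.4399 0.0491 0.055 ]
 [0.5396 0.044  0.055 ]
 [0.5359 0.0016 0.055 ]]
tank board near [[ 0.382  -0.0074  0.018 ]
 [ 0.3894  0.0806  0.018 ]]
rails [[0.3833 0.0234 0.018 ]
 [0.3849 0.0483 0.018 ]
 [0.6011 0.0007 0.018 ]
 [0.6032 0.0324 0.018 ]]
shed near [[ 0.3582 -0.1683  0.018 ]
 [ 0.3535 -0.0857  0.018 ]]
```

View pics/w1c.png

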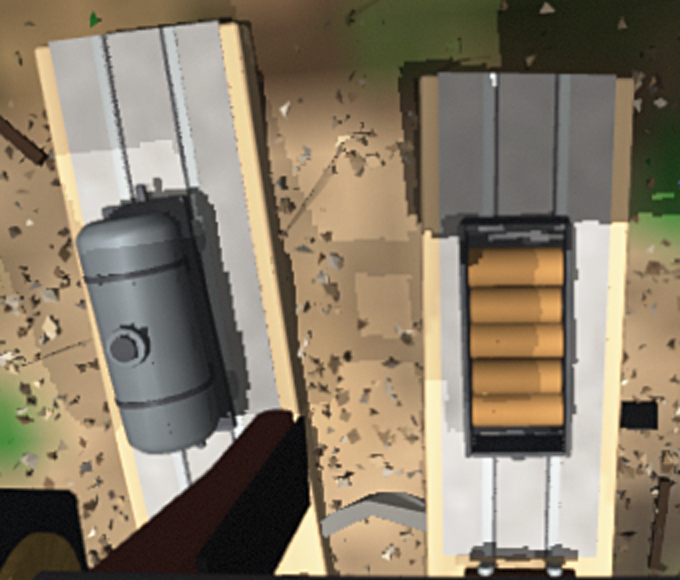

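The enlarged crop confirms the log wagon is in line with its track. The tank board's edges run (269,107)→(273,357) and (376,110)→(367,357). The shed board's run (78,94)→(128,315) and (181,81)→(208,275).

```bash
python3 - <<'E'
from h import *
import pickle
np.set_printoptions(precision=4,suppress=True)
c=pickle.load(open('w1.pkl','rb'))
for k,p in {"tank":[(269,107),(273.5,357),(376.5,109.5),(367,357)],"shed":[(78.5,94),(128.5,315),(181,81.5),(208.5,275)]}.items():
    P=plane(c,p,.018)[:,:2]
    for a,b in ((0,1),(2,3)):
        d=P[b]-P[a];print(k,"edge yaw",np.degrees(np.arctan2(d[1],d[0])))
    yaw=np.mean([np.arctan2(*(P[b]-P[a])[::-1]) for a,b in((0,1),(2,3))]);u=np.array([np.cos(yaw),np.sin(yaw)])
    print("width",np.linalg.norm(P[0]-P[2]),"centre",(P[0]+P[2])/2+.11*u,np.degrees(yaw))
print("rails",plane(c,[(305.5,110),(341,110),(304,345),(337,345)],.018))
go((.488,.026,.0253,176),(.488,.026,.13,176),(.475,-.437,.14,176),(.486,.026,.04,176))
E
```

```text
tank edge yaw -4.437892669180539
tank edge yaw -4.134149425588746
width 0.08949848963920556 centre [0.4947 0.0274] -4.286021047384643
shed edge yaw 2.2698505619770883
shed edge yaw 0.4805811201700699
width 0.08950306115027179 centre [ 0.4661 -0.1221] 1.375215841073579
rails [[0.3856 0.0211 0.018 ]
 [0.3875 0.0506 0.018 ]
 [0.6013 0.0036 0.018 ]
 [0.6034 0.0352 0.018 ]]
now 2.15 [0.4698 0.028  0.2226] [-179.92   -0.02  176.25] w 0.0876 F [-0.6  0.2  0.7]
(0.488, 0.026, 0.0253, 176) -> [-0.08, -0.02, 0.25] [-0.0183, -0.0005, 0.1973]
(0.488, 0.026, 0.13, 176) -> [-0.08, -0.02, 0.25] [-0.0183, -0.0007, 0.0926]
(0.475, -0.437, 0.14, 176) -> [-0.08, -0.02, 0.25] [-0.0356, -0.4635, 0.0832]
(0.486, 0.026, 0.04, 176) -> [-0.08, -0.02, 0.25] [-0.0163, -0.0007, 0.1826]
```

```bash
python3 -m pendant '[[[0,0,0.3],[-0.0183,-0.0005,0.05],0],[[0,0,0.3],[-0.0183,-0.0005,0.09],0],[[0,0,0.3],[-0.0183,-0.0005,0.13],0],[[0,0,0.3],[-0.0183,-0.0005,0.16],0],[[0,0,0.3],[-0.0183,-0.0005,0.18],0],[[0,0,0.3],[-0.0183,-0.0005,0.19],0],[[0,0,0.3],[-0.0183,-0.0005,0.197],0],[[0,0,0.3],[-0.0183,-0.0005,0.197],0],[[0,0,0.3],[-0.0183,-0.0005,0.197],0.6],[[0,0,0.3],[-0.0183,-0.0005,0.197],0.6],[[0,0,0.3],[-0.0183,-0.0005,0.197],0.6],[[0,0,0.3],[-0.0183,-0.0005,0.197],0.6],[[0,0,0.3],[-0.0183,-0.0005,0.197],0.6],[[0,0,0.3],[-0.0183,-0.0005,0.197],0.6],[[0,0,0.3],[-0.0183,-0.0005,0.197],0.6]]' 20; python3 -c "
from h import *
go((.49,.026,.14,175.8),(.455,-.437,.14,176))"
```

```text
time: 3.65
position: [0.4881, 0.026, 0.0258]
ee_rot: [-179.9, -0.0, 176.0]
contact_force: [-0.6, 0.1, 2.1]
gripper_width: 0.0446
now 3.65 [0.4881 0.026  0.0258] [-179.92   -0.    175.95] w 0.0446 F [-0.6  0.1  2.1]
(0.49, 0.026, 0.14, 175.8) -> [-0.08, -0.0, 0.15] [-0.0019, -0.0, -0.1142]
(0.455, -0.437, 0.14, 176) -> [-0.08, -0.0, -0.05] [0.0003, -0.4643, -0.1136]
```

```bash
python3 -m pendant '[[[0,0,0],[0,0,-0.03],0.6],[[0,0,0],[0,0,-0.07],0.6],[[0,0,0],[0,0,-0.11],0.6],[[0,0,0],[0,0,-0.135],0.6],[[0,0,0],[0,-0.05,-0.135],0.6],[[0,0,0],[0,-0.1,-0.135],0.6],[[0,0,0],[0,-0.15,-0.135],0.6],[[0,0,0],[0,-0.2,-0.135],0.6],[[0,0,0],[0,-0.25,-0.135],0.6],[[0,0,0],[0,-0.3,-0.135],0.6],[[0,0,0],[0,-0.35,-0.135],0.6],[[0,0,0],[0,-0.4,-0.135],0.6],[[0,0,0],[0,-0.44,-0.135],0.6],[[0,0,0],[0,-0.464,-0.135],0.6],[[0,0,0],[0,-0.464,-0.135],0.6],[[0,0,0],[0,-0.464,-0.135],0.6],[[0,0,0],[0,-0.464,-0.135],0.6]]'
python3 -c "
from h import *
from rig import read_camera
import pickle
c=camera_params('wrist');im=read_camera('wrist');cv2.imwrite('pics/w2.png',im[:,:,::-1]);pickle.dump(c,open('w2.pkl','wb'))
"
```

```text
time: 5.35
position: [0.4551, -0.4352, 0.1609]
ee_rot: [-180.0, -0.1, 176.0]
contact_force: [-0.4, -0.0, -1.6]
gripper_width: 0.0443
```

View pics/w2.png

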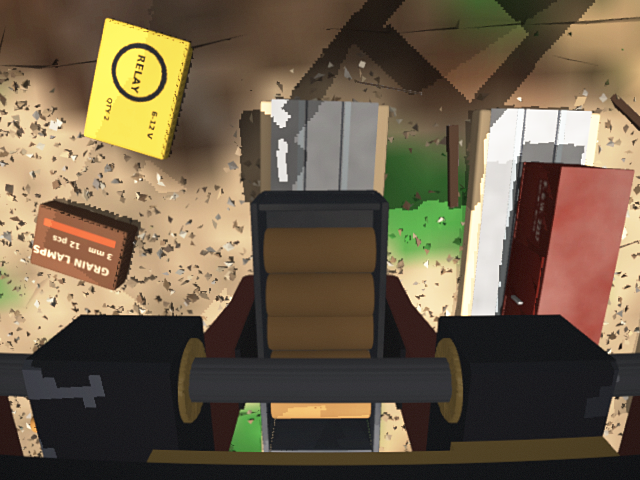

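The log wagon is held level. The spare board's near end shows at (262,101)–(388,106), and the timber board's at (477,108)–(601,113).

```bash
python3 - <<'E'
from h import *
import pickle
np.set_printoptions(precision=4,suppress=True)
c=pickle.load(open('w2.pkl','rb'))
im=cv2.imread('pics/w2.png')
cv2.imwrite('pics/w2c.png',cv2.resize(im[85:330,230:640],None,fx=1.9,fy=1.9,interpolation=cv2.INTER_CUBIC))
for k,p in {"spare":[(262,101),(388,106)],"timber":[(477,108),(601,113),(461,315)]}.items():
    P=plane(c,p,.018)[:,:2]; d=P[1]-P[0]; y=np.arctan2(d[1],d[0])-np.pi/2
    print(k,P,np.linalg.norm(d),np.degrees(y),"centre",P[:2].mean(0)+.11*np.array([np.cos(y),np.sin(y)]))
E
```

```text
spare [[ 0.3649 -0.4692]
 [ 0.3744 -0.3826]] 0.08716897824675408 -6.2109863392796925 centre [ 0.479  -0.4378]
timber [[ 0.3794 -0.3201]
 [ 0.3871 -0.2287]
 [ 0.5358 -0.3297]] 0.0918200736273469 -4.845320321859485 centre [ 0.4929 -0.2837]
```

View pics/w2c.png

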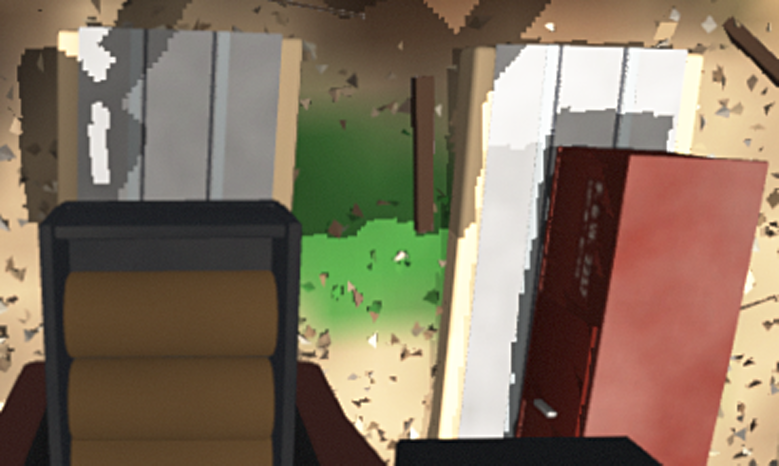

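The crop shows the spare rails clear and the box car upright on the timber siding. I'll set the log wagon down on the spare siding.

```bash
python3 -c "
from h import *
go((.477,-.437,.0268,175))"
```

```text
now 5.4 [ 0.4554 -0.4352  0.1611] [-1.7997e+02 -5.0000e-02  1.7602e+02] w 0.0442 F [ 0.7 -0.2 -1. ]
(0.477, -0.437, 0.0268, 175) -> [-0.03, -0.05, 1.02] [-0.0218, -0.0003, 0.1343]
```

```bash
python3 -m pendant '[[[0,0,1],[-0.022,0,0.04],0.6],[[0,0,1],[-0.022,0,0.08],0.6],[[0,0,1],[-0.022,0,0.11],0.6],[[0,0,1],[-0.022,0,0.125],0.6],[[0,0,1],[-0.022,0,0.132],0.6],[[0,0,1],[-0.022,0,0.1345],0.6],[[0,0,1],[-0.022,0,0.1345],0.6],[[0,0,1],[-0.022,0,0.1345],0.6],[[0,0,1],[-0.022,0,0.1345],0],[[0,0,1],[-0.022,0,0.1345],0],[[0,0,1],[-0.022,0,0.1345],0],[[0,0,1],[-0.022,0,0.1345],0],[[0,0,1],[-0.022,0,0.1345],0],[[0,0,1],[-0.022,0,0.1],0],[[0,0,1],[-0.022,0,0.05],0],[[0,0,1],[-0.022,0,0],0],[[0,0,1],[-0.022,0,-0.05],0],[[0,0,1],[-0.022,0,-0.06],0],[[0,0,1],[-0.022,0,-0.06],0],[[0,0,1],[-0.022,0,-0.06],0]]'
python3 -c "
from h import *
go((.445,-.124,.22,181))"
```

```text
time: 7.4
position: [0.4766, -0.436, 0.2196]
ee_rot: [179.9, -0.1, 175.0]
contact_force: [1.4, 0.6, -0.4]
gripper_width: 0.0878
now 7.4 [ 0.4766 -0.436   0.2196] [ 1.7995e+02 -1.5000e-01  1.7502e+02] w 0.0878 F [ 1.4  0.6 -0.4]
(0.445, -0.124, 0.22, 181) -> [0.06, -0.14, -5.99] [0.0586, 0.308, 0.0001]
```

```bash
python3 -m pendant '[[[0,0,-3],[0.01,0.05,0],0],[[0,0,-6],[0.02,0.1,0],0],[[0,0,-6],[0.03,0.15,0],0],[[0,0,-6],[0.04,0.2,0],0],[[0,0,-6],[0.05,0.25,0],0],[[0,0,-6],[0.0586,0.308,0],0],[[0,0,-6],[0.0586,0.308,0],0],[[0,0,-6],[0.0586,0.308,0],0],[[0,0,-6],[0.0586,0.308,0],0],[[0,0,-6],[0.0586,0.308,0],0]]'
python3 -c "
from h import *
from rig import read_camera
import pickle
c=camera_params('wrist');im=read_camera('wrist');cv2.imwrite('pics/w3.png',im[:,:,::-1]);pickle.dump(c,open('w3.pkl','wb'))
"
```

```text
time: 8.4
position: [0.4452, -0.1252, 0.2195]
ee_rot: [179.9, -0.2, -179.1]
contact_force: [0.4, 0.4, -0.0]
gripper_width: 0.0881
```

View pics/w3.png

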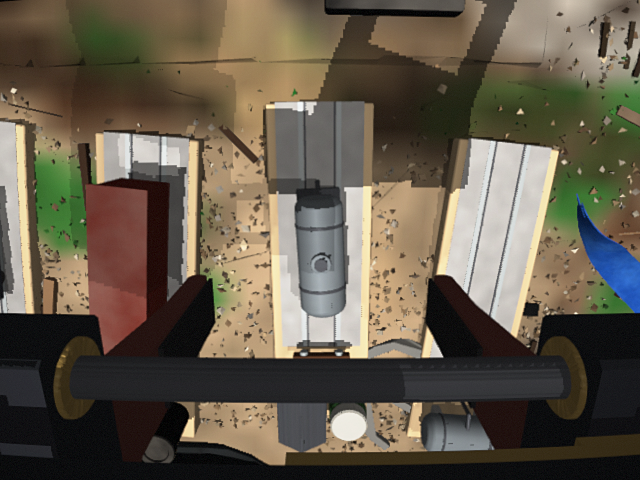

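The shed siding's near end is at (265–373,102). The tank wagon's dome is at (321,263) and its sides are at x=298/347. The timber board's near end is at (97,133)–(203,139).

```bash
python3 - <<'E'
from h import *
import pickle
np.set_printoptions(precision=4,suppress=True)
c=pickle.load(open('w3.pkl','rb'))
for k,p in {"shed":[(265,102),(373,103),(278,350),(368,345)],"timber":[(97,133),(203,139)],"tank":[(452,139),(559,149)]}.items():
    P=plane(c,p,.018)[:,:2]; d=P[1]-P[0]; y=np.arctan2(d[1],d[0])-np.pi/2
    print(k,P,np.linalg.norm(d),np.degrees(y),"centre",P[:2].mean(0)+.11*np.array([np.cos(y),np.sin(y)]))
print("sides",plane(c,[(298,265),(347,265)],.054),"dome",plane(c,[(321,263)],.077),"ends top",plane(c,[(321,207),(323,316)],.071),"coupling",plane(c,[(317,180)],.034))
print("axis",plane(c,[(319,210),(324,310)],.073))
E
```

```text
shed [[ 0.3552 -0.1718]
 [ 0.3546 -0.0828]
 [ 0.5813 -0.163 ]
 [ 0.5748 -0.0772]] 0.08893382568583966 0.40329381053379537 centre [ 0.4649 -0.1265]
timber [[ 0.3808 -0.3157]
 [ 0.3857 -0.2244]] 0.09140690298109909 -3.02642505243946 centre [ 0.4931 -0.2758]
tank [[ 0.3822 -0.0147]
 [ 0.3878  0.0802]] 0.09506738538895194 -3.3387271216148444 centre [0.4948 0.0264]
sides [[ 0.4837 -0.1424  0.054 ]
 [ 0.4831 -0.1026  0.054 ]] dome [[ 0.4743 -0.124   0.077 ]] ends top [[ 0.4326 -0.1247  0.071 ]
 [ 0.5205 -0.1216  0.071 ]] coupling [[ 0.4171 -0.128   0.034 ]]
axis [[ 0.4345 -0.1261  0.073 ]
 [ 0.5144 -0.121   0.073 ]]
```

```bash
python3 -c "
from h import *
go((.4755,-.1237,.0355,182))"
```

```text
now 8.45 [ 0.4451 -0.1253  0.2196] [ 179.93   -0.18 -179.08] w 0.0876 F [ 0.9  0.6 -0. ]
(0.4755, -0.1237, 0.0355, 182) -> [0.07, -0.18, -1.08] [-0.031, 0.0009, 0.184]
```

```bash
python3 -m pendant '[[[0,0,-1],[-0.02,0,0.02],0],[[0,0,-1],[-0.031,0.001,0.06],0],[[0,0,-1],[-0.031,0.001,0.1],0],[[0,0,-1],[-0.031,0.001,0.14],0],[[0,0,-1],[-0.031,0.001,0.165],0],[[0,0,-1],[-0.031,0.001,0.178],0],[[0,0,-1],[-0.031,0.001,0.184],0],[[0,0,-1],[-0.031,0.001,0.184],0],[[0,0,-1],[-0.031,0.001,0.184],0.65],[[0,0,-1],[-0.031,0.001,0.184],0.65],[[0,0,-1],[-0.031,0.001,0.184],0.65],[[0,0,-1],[-0.031,0.001,0.184],0.65],[[0,0,-1],[-0.031,0.001,0.184],0.65],[[0,0,-1],[-0.031,0.001,0.184],0.65],[[0,0,-1],[-0.031,0.001,0.184],0.65],[[0,0,-1],[-0.031,0.001,0.184],0.65],[[0,0,-1],[-0.031,0.001,0.16],0.65],[[0,0,-1],[-0.031,0.001,0.12],0.65],[[0,0,-1],[-0.031,0.001,0.09],0.65],[[0,0,-1],[-0.031,0.001,0.09],0.65]]' 20; python3 -c "
from h import *
go((.465,.0275,.13,176),(.4945,.0275,.037,176))"
```

```text
time: 10.45
position: [0.4782, -0.1243, 0.1327]
ee_rot: [-180.0, 0.2, -178.1]
contact_force: [0.4, -1.2, -0.9]
gripper_width: 0.0379
now 10.45 [ 0.4782 -0.1243  0.1327] [-179.95    0.18 -178.07] w 0.0379 F [ 0.4 -1.2 -0.9]
(0.465, 0.0275, 0.13, 176) -> [-0.04, 0.19, 5.93] [0.0081, 0.1522, 0.0026]
(0.4945, 0.0275, 0.037, 176) -> [-0.04, 0.19, 5.93] [-0.0211, 0.1513, 0.0957]
```

```bash
python3 -m pendant '[[[0,0,3],[0,0.04,0],0.65],[[0,0,6],[0.004,0.08,0],0.65],[[0,0,6],[0.008,0.12,0],0.65],[[0,0,6],[0.008,0.145,0],0.65],[[0,0,6],[0.008,0.152,0],0.65],[[0,0,6],[0.008,0.152,0],0.65],[[0,0,6],[0.008,0.152,0],0.65]]'
python3 -c "
from h import *
from rig import read_camera
import pickle
c=camera_params('wrist');im=read_camera('wrist');cv2.imwrite('pics/w4.png',im[:,:,::-1]);pickle.dump(c,open('w4.pkl','wb'))
go((.4945,.0275,.037,176))
"
```

```text
time: 11.15
position: [0.4649, 0.0267, 0.132]
ee_rot: [-180.0, 0.1, 175.9]
contact_force: [0.0, 0.0, -1.5]
gripper_width: 0.0376
now 11.2 [0.465  0.0265 0.1321] [-1.7996e+02  1.5000e-01  1.7589e+02] w 0.0378 F [ 0.7  0.  -2.1]
(0.4945, 0.0275, 0.037, 176) -> [-0.04, 0.15, -0.11] [-0.0291, 0.0032, 0.0952]
```

View pics/w4.png

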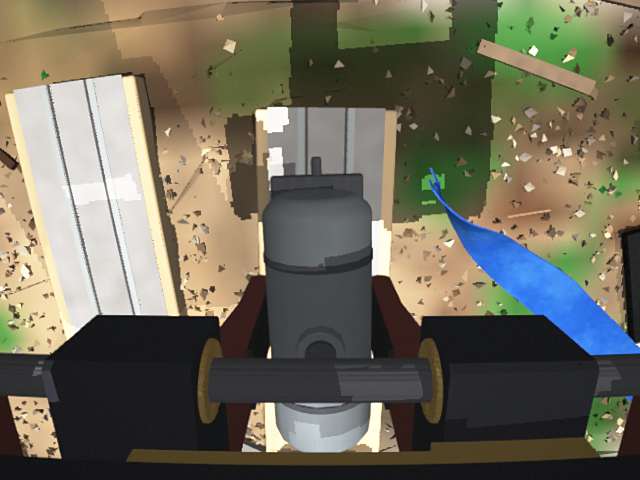

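The tank wagon is held level, with its tank end near y=195 and its dome near (320,352). The tank siding's near end is at (256–397,108).

```bash
python3 - <<'E'
from h import *
import pickle
np.set_printoptions(precision=4,suppress=True)
c=pickle.load(open('w4.pkl','rb'))
u=np.array([np.cos(np.radians(-4.1)),np.sin(np.radians(-4.1))])
for n,p,z in [("tank end top",(318,196),.168),("dome",(320,352),.176),("coupl end",(316,157),.131),("frame end",(317,177),.131),("edge left/right band",(264,262),.1508),("",(372,262),.1508)]:
    P=plane(c,[p],z)[0,:2]-np.array([.465,.0265]); print(n,"along",P@u,"across",P@[-u[1],u[0]])
for k,p in {"tank":[(256,108),(397,109)],"shed":[(6,95),(143,75)]}.items():
    P=plane(c,p,.018)[:,:2]; d=P[1]-P[0]; y=np.arctan2(d[1],d[0])-np.pi/2
    print(k,P,np.linalg.norm(d),np.degrees(y),"centre",P[:2].mean(0)+.11*np.array([np.cos(y),np.sin(y)]))
E
```

```text
tank end top along -0.05007699994061352 across -0.0010245540530964747
dome along -0.0024884508780985276 across -0.00043599433479048026
coupl end along -0.05897289303397513 across -0.001896159539766048
frame end along -0.051396433080131955 across -0.0015299702645537694
edge left/right band along -0.023696121271618607 across -0.020259825743403088
 along -0.023682656347544767 across 0.01803256548589373
tank [[ 0.3809 -0.0079]
 [ 0.3878  0.0802]] 0.08838301776270505 -4.457178351787822 centre [0.494  0.0276]
shed [[ 0.3576 -0.1699]
 [ 0.355  -0.0765]] 0.09348456461307503 1.5890077787231611 centre [ 0.4663 -0.1201]
```

```bash
python3 -m pendant '[[[0,0,0],[-0.0295,0.002,0.03],0.65],[[0,0,0],[-0.0295,0.003,0.06],0.65],[[0,0,0],[-0.0295,0.003,0.08],0.65],[[0,0,0],[-0.0295,0.003,0.09],0.65],[[0,0,0],[-0.0295,0.003,0.094],0.65],[[0,0,0],[-0.0295,0.003,0.0955],0.65],[[0,0,0],[-0.0295,0.003,0.0955],0.65],[[0,0,0],[-0.0295,0.003,0.0955],0.65]]'; python3 -c "
from h import *
go((.495,.0275,.0355,175.8))"
```

```text
time: 12.0
position: [0.4955, 0.0272, 0.0376]
ee_rot: [-180.0, 0.2, 175.9]
contact_force: [0.2, -0.7, -0.9]
gripper_width: 0.0376
now 12.0 [0.4955 0.0272 0.0376] [-179.96    0.25  175.89] w 0.0376 F [ 0.2 -0.7 -0.9]
(0.495, 0.0275, 0.0355, 175.8) -> [-0.04, 0.25, 0.09] [0.0006, 0.0003, 0.0021]
```

```bash
python3 -m pendant '[[[0,0,0],[0,0,0.0018],0.65],[[0,0,0],[0,0,0.0018],0.65],[[0,0,0],[0,0,0.0018],0.65],[[0,0,0],[0,0,0.0018],0],[[0,0,0],[0,0,0.0018],0],[[0,0,0],[0,0,0.0018],0],[[0,0,0],[0,0,0.0018],0],[[0,0,0],[0,0,0.0018],0],[[0,0,0],[0,0,-0.03],0],[[0,0,0],[0,0,-0.08],0],[[0,0,0],[0,0,-0.13],0],[[0,0,0],[0,0,-0.18],0],[[0,0,0],[0,0,-0.2],0],[[0,0,0],[0,0,-0.2],0],[[0,0,0],[0,0,-0.2],0]]'; python3 -c "
from h import *
go((.45,-.278,.24,176))"
```

```text
time: 13.5
position: [0.4943, 0.0273, 0.2373]
ee_rot: [-180.0, 0.3, 175.9]
contact_force: [-0.1, -0.3, 0.4]
gripper_width: 0.0877
now 13.5 [0.4943 0.0273 0.2373] [-179.96    0.25  175.88] w 0.0877 F [-0.1 -0.3  0.4]
(0.45, -0.278, 0.24, 176) -> [-0.04, 0.25, -0.12] [0.0223, -0.3077, -0.0026]
```

```bash
python3 -m pendant '[[[0,0,0],[0,-0.05,0],0],[[0,0,0],[0.01,-0.1,0],0],[[0,0,0],[0.02,-0.15,0],0],[[0,0,0],[0.0223,-0.2,0],0],[[0,0,0],[0.0223,-0.25,0],0],[[0,-0.25,0],[0.0223,-0.29,0],0],[[0,0.25,0],[0.0223,-0.308,0],0],[[0,0.25,0],[0.0223,-0.308,0],0],[[0,0.25,0],[0.0223,-0.308,0],0],[[0,0.25,0],[0.0223,-0.308,0],0]]'
python3 -c "
from h import *
from rig import read_camera
import pickle
c=camera_params('wrist');im=read_camera('wrist');cv2.imwrite('pics/w5.png',im[:,:,::-1]);pickle.dump(c,open('w5.pkl','wb'))
"
```

```text
time: 14.5
position: [0.4498, -0.2766, 0.2366]
ee_rot: [180.0, -0.1, 176.0]
contact_force: [-0.2, 0.0, 0.1]
gripper_width: 0.0877
```

View pics/w5.png

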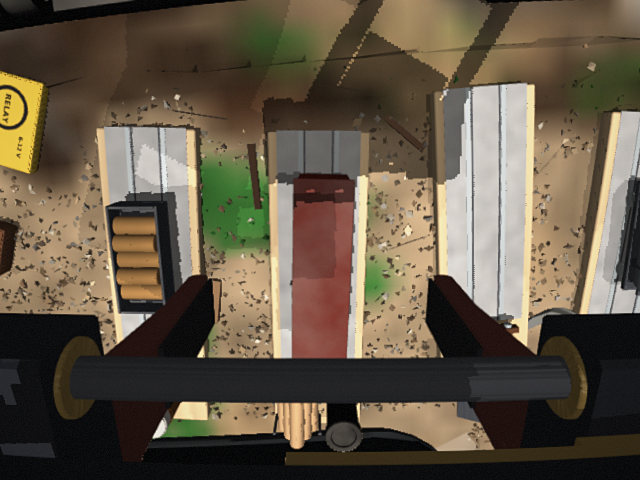

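The box car roof runs x≈293–353 from y≈185 downward. The timber siding's near end is at (268–367,131), the log wagon stands on the spare siding, and the shed siding is now empty.

```bash
python3 - <<'E'
from h import *
import pickle
np.set_printoptions(precision=4,suppress=True)
c=pickle.load(open('w5.pkl','rb'));t=camera_params("top")
im=cv2.imread('pics/w5.png');h=cv2.cvtColor(im,cv2.COLOR_BGR2HSV).astype(int)
red=((h[...,0]<10)|(h[...,0]>170))&(h[...,1]>90)
for y in (186,195,210,230,250,270,290,310,330,350):
    x=np.where(red[y,270:380])[0]+270; print(y,x.min(),x.max(),plane(c,[(x.min(),y),(x.max()+1,y)],.084)[:,:2].ravel())
print("V profile x=330",[(y,h[y,330,2]) for y in range(170,200,2)])
P=plane(c,[(268,131),(368,131)],.018)[:,:2]; print("timber near",P,np.linalg.norm(P[1]-P[0]))
P=plane(c,[(275,350),(357,350)],.018)[:,:2]; print("timber far",P)
P=plane(c,[(428,92),(535,84),(437,305),(524,320)],.018)[:,:2]; print("shed",P)
E
```

```text
186 294 353 [ 0.4212 -0.294   0.4244 -0.2496]
195 294 353 [ 0.4279 -0.2946  0.4311 -0.2499]
210 294 352 [ 0.4393 -0.2956  0.4424 -0.2513]
230 293 352 [ 0.4547 -0.2977  0.4579 -0.2521]
250 293 351 [ 0.4705 -0.2991  0.4737 -0.2537]
270 293 350 [ 0.4867 -0.3005  0.49   -0.2553]
290 293 349 [ 0.5034 -0.302   0.5066 -0.2569]
310 293 348 [ 0.5205 -0.3035  0.5237 -0.2586]
330 293 347 [ 0.5381 -0.3051  0.5414 -0.2604]
350 292 346 [ 0.5563 -0.3075  0.5596 -0.2621]
V profile x=330 [(170, np.int64(100)), (172, np.int64(104)), (174, np.int64(44)), (176, np.int64(37)), (178, np.int64(34)), (180, np.int64(71)), (182, np.int64(71)), (184, np.int64(70)), (186, np.int64(69)), (188, np.int64(69)), (190, np.int64(70)), (192, np.int64(71)), (194, np.int64(47)), (196, np.int64(49)), (198, np.int64(45))]
timber near [[ 0.38   -0.3171]
 [ 0.3863 -0.23  ]] 0.08736322985713386
timber far [[ 0.592  -0.3318]
 [ 0.5979 -0.2499]]
shed [[ 0.3567 -0.1767]
 [ 0.3549 -0.0822]
 [ 0.5552 -0.1698]
 [ 0.5786 -0.0817]]
```

```bash
python3 -c "
from h import *
go((.493,-.2784,.0475,174.7))"
```

```text
now 14.55 [ 0.45   -0.2766  0.2369] [ 1.7999e+02 -5.0000e-02  1.7598e+02] w 0.0873 F [0.4 0.2 0.3]
(0.493, -0.2784, 0.0475, 174.7) -> [0.01, -0.05, 1.28] [-0.0432, 0.0012, 0.1894]
```

```bash
python3 -m pendant '[[[0,0,1.3],[-0.043,0.001,0.01],0],[[0,0,1.3],[-0.043,0.001,0.05],0],[[0,0,1.3],[-0.043,0.001,0.09],0],[[0,0,1.3],[-0.043,0.001,0.13],0],[[0,0,1.3],[-0.043,0.001,0.16],0],[[0,0,1.3],[-0.043,0.001,0.18],0],[[0,0,1.3],[-0.043,0.001,0.1895],0],[[0,0,1.3],[-0.043,0.001,0.1895],0],[[0,0,1.3],[-0.043,0.001,0.1895],0],[[0,0,1.3],[-0.043,0.001,0.1895],0.6],[[0,0,1.3],[-0.043,0.001,0.1895],0.6],[[0,0,1.3],[-0.043,0.001,0.1895],0.6],[[0,0,1.3],[-0.043,0.001,0.1895],0.6],[[0,0,1.3],[-0.043,0.001,0.1895],0.6],[[0,0,1.3],[-0.043,0.001,0.1895],0.6],[[0,0,1.3],[-0.043,0.001,0.1895],0.6]]' 25; python3 -c "
from h import *
go((.445,-.1213,.14,181.6))"
```

```text
time: 16.15
position: [0.4928, -0.2787, 0.0474]
ee_rot: [180.0, -0.0, 174.7]
contact_force: [-1.0, -0.1, 1.8]
gripper_width: 0.0462
now 16.15 [ 0.4928 -0.2787  0.0474] [ 1.8000e+02 -4.0000e-02  1.7468e+02] w 0.0462 F [-1.  -0.1  1.8]
(0.445, -0.1213, 0.14, 181.6) -> [0.01, -0.04, -6.92] [0.0623, 0.1523, -0.0925]
```

```bash
python3 -m pendant '[[[0,0,0],[0,0,-0.02],0.6],[[0,0,0],[0,0,-0.05],0.6],[[0,0,0],[0,0,-0.08],0.6],[[0,0,0],[0,0,-0.09],0.6],[[0,0,-2],[0.01,0.03,-0.09],0.6],[[0,0,-4],[0.02,0.07,-0.09],0.6],[[0,0,-6],[0.03,0.11,-0.09],0.6],[[0,0,-6.9],[0.042,0.14,-0.09],0.6],[[0,0,-6.9],[0.042,0.154,-0.09],0.6],[[0,0,-6.9],[0.042,0.154,-0.07],0.6],[[0,0,-6.9],[0.042,0.154,-0.04],0.6],[[0,0,-6.9],[0.042,0.154,-0.02],0.6],[[0,0,-6.9],[0.042,0.154,-0.01],0.6],[[0,0,-6.9],[0.042,0.154,-0.005],0.6],[[0,0,-6.9],[0.042,0.154,-0.005],0.6],[[0,0,-6.9],[0.042,0.154,-0.005],0.6]]'; python3 -c "
from h import *
go((.4655,-.1213,.0474,181.6))"
```

```text
time: 17.75
position: [0.4659, -0.1218, 0.053]
ee_rot: [-180.0, 0.0, -178.4]
contact_force: [0.4, 0.1, -1.9]
gripper_width: 0.0458
now 17.75 [ 0.4659 -0.1218  0.053 ] [-1.7999e+02  1.0000e-02 -1.7843e+02] w 0.0458 F [ 0.4  0.1 -1.9]
(0.4655, -0.1213, 0.0474, 181.6) -> [-0.01, 0.01, -0.03] [0.0004, 0.0005, 0.0056]
```

Now lower and release the box car, rise, and look.

```bash
python3 -m pendant '[[[0,0,0],[0.0004,0.0005,0.003],0.6],[[0,0,0],[0.0004,0.0005,0.0054],0.6],[[0,0,0],[0.0004,0.0005,0.0054],0.6],[[0,0,0],[0.0004,0.0005,0.0054],0.6],[[0,0,0],[0.0004,0.0005,0.0054],0],[[0,0,0],[0.0004,0.0005,0.0054],0],[[0,0,0],[0.0004,0.0005,0.0054],0],[[0,0,0],[0.0004,0.0005,0.0054],0],[[0,0,0],[0.0004,0.0005,0.0054],0],[[0,0,0],[0,0,-0.03],0],[[0,0,0],[0,0,-0.08],0],[[0,0,0],[0,0,-0.13],0],[[0,0,0],[0.02,0,-0.18],0],[[0,0,0],[0.05,0,-0.2],0],[[0,0,0],[0.05,0,-0.2],0],[[0,0,0],[0.05,0,-0.2],0],[[0,0,0],[0.05,0,-0.2],0]]'
python3 -c "
from h import *
from rig import read_camera
import pickle
c=camera_params('wrist');im=read_camera('wrist');cv2.imwrite('pics/w6.png',im[:,:,::-1]);pickle.dump(c,open('w6.pkl','wb'))
go((.44,-.437,.24,175))
"
```

```text
time: 19.45
position: [0.416, -0.123, 0.2522]
ee_rot: [180.0, -0.0, -178.4]
contact_force: [-0.1, -0.8, -0.2]
gripper_width: 0.0879
now 19.5 [ 0.4159 -0.1229  0.2519] [ 1.7997e+02 -9.0000e-02 -1.7842e+02] w 0.0878 F [ 0.4 -1.   0. ]
(0.44, -0.437, 0.24, 175) -> [0.02, -0.09, 6.58] [-0.0154, -0.3146, 0.0117]
```

View pics/w6.png

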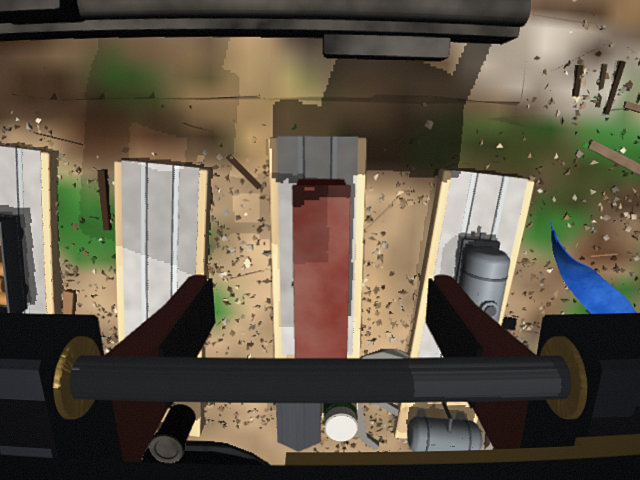

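The box car stands on the shed siding, with its roof at x≈293–352 and near edge y≈185. The tank wagon is on the tank siding, and the timber siding is empty with its near end at (114,159)–(212,168).

```bash
python3 - <<'E'
from h import *
import pickle
np.set_printoptions(precision=4,suppress=True)
c=pickle.load(open('w6.pkl','rb'))
im=cv2.imread('pics/w6.png');h=cv2.cvtColor(im,cv2.COLOR_BGR2HSV).astype(int)
red=((h[...,0]<10)|(h[...,0]>170))&(h[...,1]>90)
for y in (195,230,270,310,350):
    x=np.where(red[y,275:375])[0]+275; P=plane(c,[(x.min(),y),(x.max()+1,y)],.084)[:,:2]; print(y,P.ravel(),P.mean(0))
print([(y,h[y,335,2]) for y in range(176,200,2)])
print("near",plane(c,[(322,184)],.084))
# wood board edges per row (low-saturation grey paving vs wood)
wood=(abs(h[...,0]-20)<10)&(h[...,1]>60)&(h[...,2]>90)
for nm,p in {"shed":[(273,137),(366,137),(276,350),(359,350)],"timber":[(114,159),(212,167),(117,300),(205,300)],"tank":[(443,168),(534,181)]}.items(): 
    P=plane(c,p,.018)[:,:2];print(nm,P.ravel(),"w",np.linalg.norm(P[0]-P[1]))
cv2.imwrite('pics/w6c.png',cv2.resize(im[125:360,260:535],None,fx=2.5,fy=2.5,interpolation=cv2.INTER_CUBIC))
E
```

```text
195 [ 0.3985 -0.1447  0.3973 -0.1001] [ 0.3979 -0.1224]
230 [ 0.4267 -0.1444  0.4255 -0.0988] [ 0.4261 -0.1216]
270 [ 0.4605 -0.1432  0.4593 -0.0981] [ 0.4599 -0.1207]
310 [ 0.4961 -0.142   0.4949 -0.0974] [ 0.4955 -0.1197]
350 [ 0.5339 -0.1417  0.5327 -0.0965] [ 0.5333 -0.1191]
[(176, np.int64(116)), (178, np.int64(91)), (180, np.int64(30)), (182, np.int64(32)), (184, np.int64(39)), (186, np.int64(75)), (188, np.int64(76)), (190, np.int64(74)), (192, np.int64(72)), (194, np.int64(73)), (196, np.int64(74)), (198, np.int64(149))]
near [[ 0.3893 -0.1222  0.084 ]]
shed [ 0.3561 -0.1674  0.3538 -0.0826  0.572  -0.1646  0.5697 -0.0782] w 0.08480315457396309
timber [ 0.3787 -0.3169  0.3846 -0.2242  0.521  -0.3275  0.5178 -0.2363] w 0.09290410966499076
tank [ 0.3797 -0.0092  0.3888  0.0799] w 0.08961556780649607
```

View pics/w6c.png

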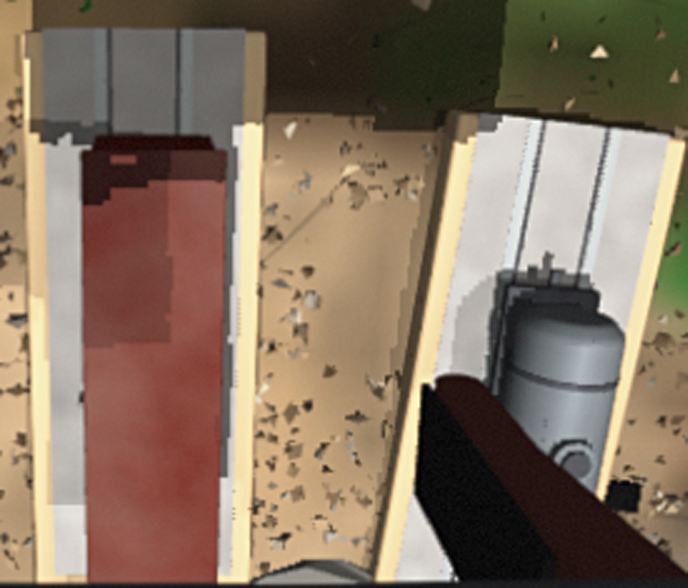

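The enlarged crop shows the box car straight between the shed rails, with rail centres near (301,157) and (334,157). The tank wagon is centred on its rails.

```bash
python3 - <<'E'
from h import *
import pickle
np.set_printoptions(precision=4,suppress=True)
c=pickle.load(open('w6.pkl','rb'))
f=lambda L:[(260+x/2.5,125+y/2.5) for x,y in L]
for nm,p in {"shed":[(24,32),(266,32),(37,560),(249,560)],"tank":[(448,112),(686,140),(378,570),(600,500)],"shed rails":[(103,80),(186,80)],"tank rails":[(533,125),(613,132)]}.items(): 
    P=plane(c,f(p),.018)[:,:2];print(nm,P.ravel(),"mid",P[:2].mean(0),"w",np.linalg.norm(P[0]-P[1]))
print("tank dome",plane(c,f([(573,458)]),.077),"coupling",plane(c,f([(547,257)]),.034),"tank axis",plane(c,f([(567,325)]),.07),"sides",plane(c,f([(510,380),(622,383)]),.054))
u=np.radians(-4.1);print("axis y at .44",[.0275+(x-.494)*np.tan(u) for x in(.435,.455,.494)])
# log wagon as released, timber target
go((.4766,-.4362,.0265,175),(.44,-.437,.24,175))
E
```

```text
shed [ 0.3569 -0.1705  0.3545 -0.0822  0.5708 -0.1659  0.5686 -0.0776] mid [ 0.3557 -0.1264] w 0.08830924002955377
tank [ 0.3815 -0.0127  0.3888  0.0803  0.5722 -0.0231  0.5386  0.0672] mid [0.3851 0.0338] w 0.09326337373235456
shed rails [ 0.3735 -0.1414  0.3727 -0.1108] mid [ 0.3731 -0.1261] w 0.030566434713115938
tank rails [0.3852 0.0201 0.3868 0.0513] mid [0.386  0.0357] w 0.03120300801150462
tank dome [[0.494  0.0265 0.077 ]] coupling [[0.4323 0.0252 0.034 ]] tank axis [[0.4478 0.0208 0.07  ]] sides [[0.4738 0.0092 0.054 ]
 [0.4741 0.0512 0.054 ]]
axis y at .44 [np.float64(0.03172917258629931), np.float64(0.030295554760435134), np.float64(0.0275)]
now 19.5 [ 0.4159 -0.1229  0.2519] [ 179.97   -0.09 -178.42] w 0.0878 F [ 0.4 -1.   0. ]
(0.4766, -0.4362, 0.0265, 175) -> [0.02, -0.09, 6.58] [-0.0524, -0.3149, 0.2251]
(0.44, -0.437, 0.24, 175) -> [0.02, -0.09, 6.58] [-0.0154, -0.3146, 0.0117]
```

```bash
python3 -m pendant '[[[0,0,3],[0,-0.05,0],0],[[0,0,6.5],[-0.01,-0.1,0],0],[[0,0,6.6],[-0.02,-0.15,0],0],[[0,0,6.6],[-0.03,-0.2,0],0],[[0,0,6.6],[-0.04,-0.25,0],0],[[0,0.1,6.6],[-0.0524,-0.29,0],0],[[0,0,6.6],[-0.0524,-0.315,0],0],[[0,0,6.6],[-0.0524,-0.315,0.04],0],[[0,0,6.6],[-0.0524,-0.315,0.08],0],[[0,0,6.6],[-0.0524,-0.315,0.12],0],[[0,0,6.6],[-0.0524,-0.315,0.12],0],[[0,0,6.6],[-0.0524,-0.315,0.12],0]]'
python3 -c "
from h import *
go((.4766,-.4362,.0260,175))"
```

```text
time: 20.7
position: [0.4767, -0.4359, 0.1302]
ee_rot: [179.9, -0.2, 175.0]
contact_force: [1.0, -0.1, 0.5]
gripper_width: 0.0875
now 20.7 [ 0.4767 -0.4359  0.1302] [179.86  -0.24 174.99] w 0.0875 F [ 1.  -0.1  0.5]
(0.4766, -0.4362, 0.026, 175) -> [0.14, -0.24, -0.01] [-0.0004, -0.0006, 0.1042]
```

```bash
python3 -m pendant '[[[0.1,-0.2,0],[0,-0.0005,0.03],0],[[0.1,-0.2,0],[0,-0.0005,0.06],0],[[0.1,-0.2,0],[0,-0.0005,0.085],0],[[0.1,-0.2,0],[0,-0.0005,0.098],0],[[0.1,-0.2,0],[0,-0.0005,0.1042],0],[[0.1,-0.2,0],[0,-0.0005,0.1042],0],[[0.1,-0.2,0],[0,-0.0005,0.1042],0],[[0.1,-0.2,0],[0,-0.0005,0.1042],0.6],[[0.1,-0.2,0],[0,-0.0005,0.1042],0.6],[[0.1,-0.2,0],[0,-0.0005,0.1042],0.6],[[0.1,-0.2,0],[0,-0.0005,0.1042],0.6],[[0.1,-0.2,0],[0,-0.0005,0.1042],0.6],[[0.1,-0.2,0],[0,-0.0005,0.1042],0.6],[[0.1,-0.2,0],[0,-0.0005,0.1042],0.6],[[0.1,-0.2,0],[0,-0.0005,0.08],0.6],[[0.1,-0.2,0],[0,-0.0005,0.04],0.6],[[0.1,-0.2,0],[0,-0.0005,0.01],0.6],[[0.1,-0.2,0],[0,-0.0005,0],0.6],[[0.1,-0.2,0],[0,-0.0005,0],0.6]]' 20
python3 -c "
from h import *
go((.465,-.2795,.13,175.4),(.4927,-.2818,.0265,175.4))"
```

```text
time: 22.6
position: [0.4772, -0.4369, 0.1314]
ee_rot: [-179.9, 0.1, 175.0]
contact_force: [0.4, 0.3, -1.8]
gripper_width: 0.0449
now 22.6 [ 0.4772 -0.4369  0.1314] [-1.7994e+02  8.0000e-02  1.7499e+02] w 0.0449 F [ 0.4  0.3 -1.8]
(0.465, -0.2795, 0.13, 175.4) -> [-0.06, 0.08, -0.41] [0.0259, 0.1558, 0.0012]
(0.4927, -0.2818, 0.0265, 175.4) -> [-0.06, 0.08, -0.41] [-0.0017, 0.156, 0.1048]
```

```bash
python3 -m pendant '[[[0,0,-0.4],[0.01,0.05,0],0.6],[[0,0,-0.4],[0.02,0.1,0],0.6],[[0,0,-0.4],[0.026,0.14,0],0.6],[[0,0,-0.4],[0.026,0.156,0],0.6],[[0,0,-0.4],[0.026,0.156,0],0.6],[[0,0,-0.4],[0.026,0.156,0],0.6],[[0,0,-0.4],[0.026,0.156,0],0.6]]'
python3 -c "
from h import *
from rig import read_camera
import pickle
c=camera_params('wrist');im=read_camera('wrist');pickle.dump(c,open('w7.pkl','wb'));cv2.imwrite('pics/w7.png',im[:,:,::-1])
cv2.imwrite('pics/w7c.png',cv2.resize(im[80:320,200:460,::-1],None,fx=2.4,fy=2.4,interpolation=cv2.INTER_CUBIC))
go((.4927,-.2818,.0265,175.4))"
```

```text
time: 23.3
position: [0.4653, -0.2805, 0.1308]
ee_rot: [-179.9, 0.1, 175.3]
contact_force: [-0.4, 0.0, -0.7]
gripper_width: 0.0442
now 23.35 [ 0.4652 -0.2806  0.1309] [-1.7993e+02  9.0000e-02  1.7533e+02] w 0.0445 F [ 0.2 -0.7 -1.1]
(0.4927, -0.2818, 0.0265, 175.4) -> [-0.07, 0.09, -0.07] [-0.0274, 0.0012, 0.1044]
```

View pics/w7c.png

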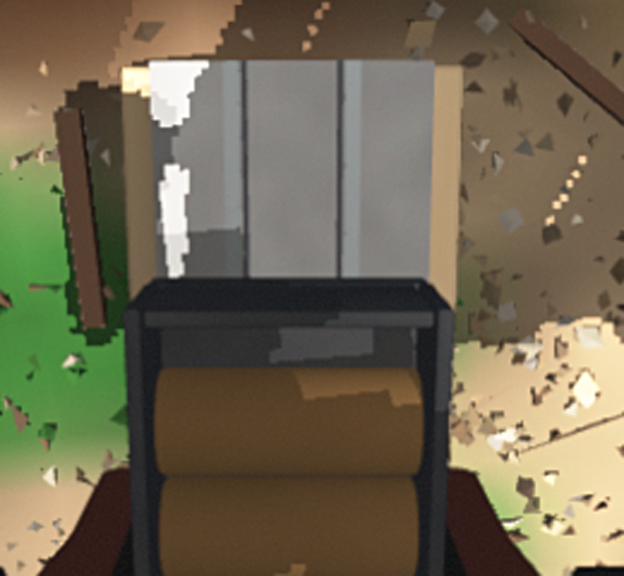

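The log wagon is held level, with its rim's near edge at crop y≈310, x 125–452. The timber board's near corners are at crop (122,66) and (462,66).

```bash
python3 - <<'E'
from h import *
import pickle
np.set_printoptions(precision=4,suppress=True)
c=pickle.load(open('w7.pkl','rb'))
f=lambda L:[(200+x/2.4,80+y/2.4) for x,y in L]
P=plane(c,f([(122,66),(462,66),(131,270),(455,270),(234,70),(350,70)]),.018)[:,:2]
print("board",P,"mid",P[:2].mean(0),P[2:4].mean(0),"w",np.linalg.norm(P[0]-P[1]),"rail mid",P[4:].mean(0))
Q=plane(c,f([(125,310),(452,310)]),.1605)[:,:2]
th=np.radians(175.35-180);u=np.array([np.cos(th),np.sin(th)]);v=np.array([-u[1],u[0]])
print("rim near",Q,[((q-[.4652,-.2806])@u,(q-[.4652,-.2806])@v) for q in Q])
for yaw in(-4.1,-4.6): a=np.radians(yaw);print(P[:2].mean(0)+.11*np.array([np.cos(a),np.sin(a)]))
E
```

```text
board [[ 0.3803 -0.3174]
 [ 0.3876 -0.2293]
 [ 0.4337 -0.3212]
 [ 0.4409 -0.2335]
 [ 0.3839 -0.2884]
 [ 0.3863 -0.2584]] mid [ 0.3839 -0.2733] [ 0.4373 -0.2774] w 0.08838691255383137 rail mid [ 0.3851 -0.2734]
rim near [[ 0.4189 -0.299 ]
 [ 0.4225 -0.2559]] [(np.float64(-0.0446149426015904), np.float64(-0.02204217709693811)), (np.float64(-0.04458064662504183), np.float64(0.02118806872203214))]
[ 0.4937 -0.2812]
[ 0.4936 -0.2821]
```

```bash
python3 -m pendant '[[[0,0,-0.2],[-0.0256,0.0017,0.03],0.6],[[0,0,-0.2],[-0.0256,0.0017,0.06],0.6],[[0,0,-0.2],[-0.0256,0.0017,0.085],0.6],[[0,0,-0.2],[-0.0256,0.0017,0.098],0.6],[[0,0,-0.2],[-0.0256,0.0017,0.103],0.6],[[0,0,-0.2],[-0.0256,0.0017,0.1044],0.6],[[0,0,-0.2],[-0.0256,0.0017,0.1044],0.6],[[0,0,-0.2],[-0.0256,0.0017,0.1044],0.6]]'; python3 -c "
from h import *
go((.491,-.2812,.026,175.6))"
```

```text
time: 24.15
position: [0.4917, -0.2816, 0.0276]
ee_rot: [-179.9, 0.2, 175.5]
contact_force: [0.0, 0.2, -1.1]
gripper_width: 0.0443
now 24.15 [ 0.4917 -0.2816  0.0276] [-179.88    0.19  175.52] w 0.0443 F [ 0.   0.2 -1.1]
(0.491, -0.2812, 0.026, 175.6) -> [-0.12, 0.19, -0.08] [0.0007, 0.0004, 0.0016]
```

```bash
python3 -m pendant '[[[0,0,0],[0.0005,0.0003,0.0014],0.6],[[0,0,0],[0.0005,0.0003,0.0014],0.6],[[0,0,0],[0.0005,0.0003,0.0014],0.6],[[0,0,0],[0.0005,0.0003,0.0014],0],[[0,0,0],[0.0005,0.0003,0.0014],0],[[0,0,0],[0.0005,0.0003,0.0014],0],[[0,0,0],[0.0005,0.0003,0.0014],0],[[0,0,0],[0.0005,0.0003,0.0014],0],[[0,0,0],[0.0005,0,-0.03],0],[[0,0,0],[0,0,-0.08],0],[[0,0,0],[0,0,-0.13],0],[[0,0,0],[0,0,-0.18],0],[[0,0,0],[0.03,0,-0.2],0],[[0,0,0],[0.03,0,-0.2],0],[[0,0,0],[0.03,0,-0.2],0],[[0,0,0],[0.03,0,-0.2],0]]'
python3 -c "
from h import *
from rig import read_camera
import pickle
c=camera_params('wrist');im=read_camera('wrist');pickle.dump(c,open('w8.pkl','wb'));cv2.imwrite('pics/w8.png',im[:,:,::-1])
go((.31,.35,.24,176))"
```

```text
time: 25.75
position: [0.461, -0.2786, 0.2265]
ee_rot: [-179.9, 0.1, 175.5]
contact_force: [-0.3, 0.5, 0.8]
gripper_width: 0.0877
now 25.8 [ 0.4611 -0.2785  0.2263] [-1.7993e+02  1.0000e-01  1.7553e+02] w 0.0881 F [-0.3 -0.2  0. ]
(0.31, 0.35, 0.24, 176) -> [-0.07, 0.1, -0.47] [0.1996, 0.6148, -0.0148]
```

View pics/w8.png

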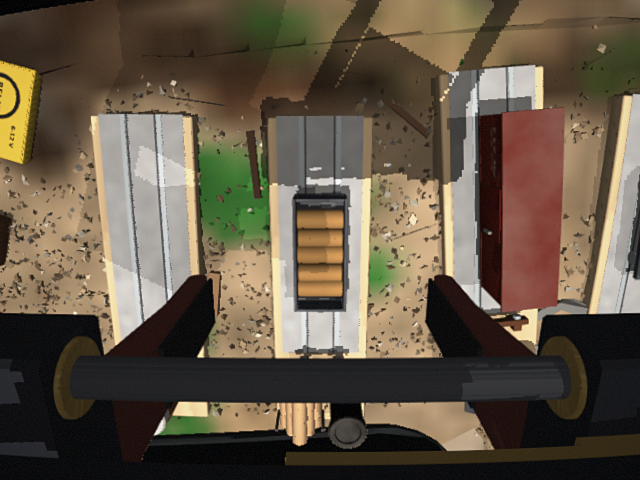

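The log wagon stands in line on the timber siding, with its rim from y≈196 to 310 between the near end at 116 and the stop block at about 350. The box car is upright on the shed siding and the spare siding is empty.

```bash
python3 - <<'E'
from h import *
import pickle
np.set_printoptions(precision=4,suppress=True)
c=pickle.load(open('w8.pkl','rb'))
P=plane(c,[(268,117),(373,117),(273,350),(366,350)],.018)[:,:2]; print("board",P[:2].mean(0),P[2:].mean(0))
Q=plane(c,[(293,197),(347,197),(345,311),(294,311)],.055)[:,:2]; print("rim",Q,"centre",Q.mean(0))
print("stop",plane(c,[(320,351)],.018))
print("box far roof edge",plane(c,[(500,313),(556,306)],.084), "near",plane(c,[(503,112),(563,108)],.084))
im=cv2.imread('pics/w8.png');cv2.imwrite('pics/w8c.png',cv2.resize(im[100:360,255:385],None,fx=3,fy=2.25))
print([(y,int(im[y,319].mean())) for y in list(range(186,206,2))+list(range(296,318,2))])
E
```

```text
board [ 0.3837 -0.2725] [ 0.6018 -0.2907]
rim [[ 0.444  -0.2992]
 [ 0.4474 -0.2565]
 [ 0.5451 -0.2643]
 [ 0.5417 -0.3077]] centre [ 0.4946 -0.2819]
stop [[ 0.6028 -0.2903  0.018 ]]
box far roof edge [[ 0.544  -0.1428  0.084 ]
 [ 0.5422 -0.0972  0.084 ]] near [[ 0.3906 -0.1449  0.084 ]
 [ 0.3903 -0.1012  0.084 ]]
[(186, 100), (188, 99), (190, 102), (192, 102), (194, 37), (196, 20), (198, 26), (200, 87), (202, 86), (204, 90), (296, 76), (298, 79), (300, 37), (302, 21), (304, 20), (306, 22), (308, 25), (310, 96), (312, 150), (314, 215), (316, 213)]
```

```bash
python3 -m pendant '[[[0,0,0],[0.02,0.04,-0.015],0],[[0,0,0],[0.04,0.08,-0.015],0],[[0,0,0],[0.06,0.12,-0.015],0],[[0,0,0],[0.08,0.17,-0.015],0],[[0,0,0],[0.08,0.22,-0.015],0],[[0,0,0],[0.1,0.26,-0.015],0],[[0,0,0],[0.1,0.31,-0.015],0],[[0,0,0],[0.1,0.36,-0.015],0],[[0,0,0],[0.1,0.41,-0.015],0],[[0,0,0],[0.1,0.46,-0.015],0],[[0,0,0],[0.1,0.51,-0.015],0],[[0,0,0],[0.14,0.55,-0.015],0],[[0,0,0],[0.17,0.59,-0.015],0],[[0,0,0],[0.17,0.615,-0.015],0],[[0,0,0],[0.17,0.615,-0.015],0],[[0,0,0],[0.17,0.615,-0.015],0]]'
python3 -c "
from h import *
from rig import read_camera
im=read_camera('top')[:,:,::-1];cv2.imwrite('pics/t9.png',im)
cv2.imwrite('pics/t9c.png',cv2.resize(im[160:385,135:490],None,fx=2.2,fy=2.2,interpolation=cv2.INTER_CUBIC))"
```

```text
time: 27.4
position: [0.339, 0.3481, 0.239]
ee_rot: [-179.8, 0.0, 175.6]
contact_force: [0.2, -0.8, -0.3]
gripper_width: 0.0875
```

View pics/t9c.png

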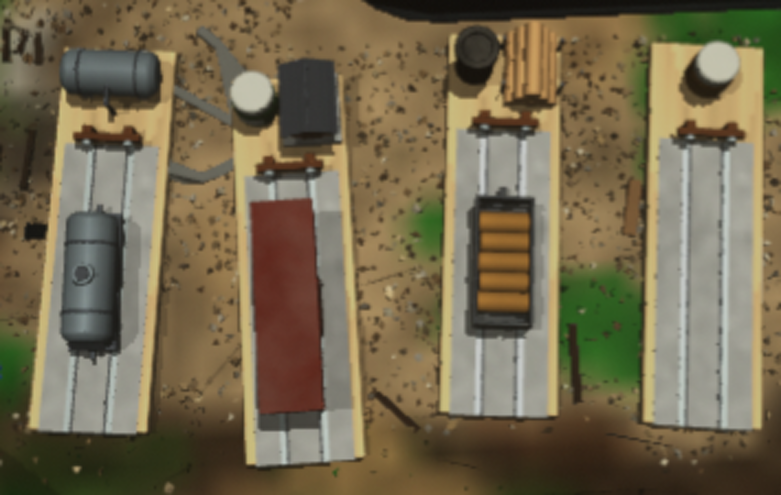

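The final top view shows every wagon on its own siding, upright and in line. The spare siding is empty, and both jars and the canister are where they were.

```bash
python3 -c "
from rig import workorder,telemetry
print(workorder.job_done(),telemetry.get_state()['time'])"
```

```text
the job is handed in; nothing more can be done
the job is handed in; nothing more can be done
```

All three wagons now stand on their own sidings, and I handed the job in at about 27 s on the robot's clock. I moved the log wagon to the spare siding first. Then the tank wagon went to the tank siding, the box car to the shed siding, and the log wagon from the spare to the timber siding.

- **Position:** the last close-up measurements put each wagon within about 1–2 mm of the middle of its track, and in line with the rails to within about 1°. That is near the limit of the camera calibration.
- **Log wagon:** two views disagreed by about 2–3 mm on where it sat in the grip. I used a value in between, and the check after placing it showed it about 1 mm from the middle.
- **Other objects:** the final top view shows the spare siding empty and both jars and the canister standing where they were. The gripper was open and clear of everything.

No check failed. The hand-in gave no verdict.

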